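Free a laptop cooler from a seized screw press

ROBOT

A 6-joint arm with a two-finger parallel gripper is mounted at the origin on the work surface. World frame = base frame: x ahead of the robot, y to its left, z up, the work surface at z = 0. Lengths are in m, angles in rad, forces in N, time in s.
With the tool pointing down it reaches from about 0.325 to 0.775 m from the base axis. Payload 5.5 kg.
Tool frame: the origin (TCP) lies between the finger pads; the fingertips stand 22 mm ahead of it and the grasp point (between the pads) lies 3 mm ahead of it; z points along the fingers, y is the direction in which the jaws open and shut (so a half turn about z gives the same grasp; the last joint's range is limited). The gripper opens to 85 mm and grips with 20 to 120 N. Pads are 22 mm wide; open, the fingers measure 114 mm over their backs; the gripper's body (76 mm by 85 mm) begins 54 mm behind the grasp point. The pads swing forward as they close: fully open they stand 13 mm farther back than shut.
Start: joints at [1.131, 0.091, 1.231, -0, 1.82, -0.057], TCP at [0.224, 0.557, 0.253] pointing down, gripper open.
Joint ranges: [-2.87, 2.87], [-0.86, 2.18], [0.17, 2.46], [-1.51, 4.65], [0.06, 2.69], [-2.65, 2.65]. Speed limits (rad/s): [2.57, 2.57, 3.01, 3.14, 3.14, 3.14].

INTERFACE

Orientations are given as a 3x3 rotation matrix whose columns are the frame's x, y, z axes.
In Python, from plant import env, grab_frame, look_for, trace, landmark_of gives the robot as it stands.
- The arm moves only by the tool step_arm, never from a script. Its argument "series" is one flat list of numbers, 7 for each row, row after row: the shift along the world's x, y, z as a fraction of full scale, then the turn, a rotation vector about the world's x, y, z as a fraction of full scale, then the closure, from -1 (fully open) to 1 (shut), so that 0 is half open. In form: [x, y, z, rx, ry, rz, hand, x, y, z, rx, ry, rz, hand, ...]. A call has 1 to 5 rows; each row is the pose to reach, as a shift and turn from the pose commanded when the call began; what a row does not reach only later rows make up. Full scale, the value 1, is 100 mm for a shift and pi/2 rad for a turn. A row lasts 1/10 s, in which the tool goes at most 50 mm and 8.59 degrees, less where a joint would pass 70% of its speed; a pose out of reach is approached as far as the arm can. A call with a number of a shift or a turn outside -1 to 1 is refused whole. A call with a gripper value outside its range is refused whole. The fingers move at their own pace and stop on an object; the grip force is fixed at half the most. Time passes only in rows, so rows that repeat a pose let the fingers close. It gives the time, the measured TCP pose, the force and the opening at its end, in the units of the state.
- env.sense(): the state, without advancing time (a new reading comes with each control period).
- grab_frame(name): name is "scene" or "top" or "wrist"; returns a dict with "frame" (480x640x3 uint8, red, green, blue), "range_z" (480x640 float32, m along the optical axis (not along the pixel's ray), 0 where there is no reading), "K" (3x3 intrinsics, pixels), "k1" (the pictures are not rectified: a ray, as slopes to the right and down, at radius r is drawn at 1 + k1 r^2 times it, then the intrinsics apply), "extrinsics" (4x4, takes a point from camera to world coordinates); the wrist camera has in their place "hand_eye" (4x4, takes a point from camera to tool coordinates, whose origin is the TCP and whose axes are the flange's). Camera axes: x right, y down, z forward; pixel columns grow to the right and rows downward; lengths in m; the calibration is good to about 2 mm. A picture is of the moment at which its call begins: read the wrist's pose just before it.
- env.hand_in(): hands the job in, once; it reports no verdict.
Trained networks look in a picture, given as the dict that the camera call returned (one of the last four; its "shot" number tells which), for a name from the list of things; names that differ only in an ending like _2 or _b are one class to them, and where a whole thing is asked for, a point or a joint stands for the part that bears it (a point fixed in the world has none). Each returns a list of dicts, best first, with "conf" (0 to 1); they miss things now and then, are a little off and sometimes report something else, mostly with a low value. They report only what shows in the picture. A call takes as long as a camera call. They do not tell look-alikes from the thing itself.
- look_for(name, picture): "location" ([x, y, z] in m, in world coordinates, good to about 4 mm: the middle of the surface that is visible of it).
- trace(name, picture): "mask" (480x640 bool, what is visible of it).
- landmark_of(name, picture): "location" ([x, y, z] in m, in world coordinates, good to about 4 mm: a listed point, or the origin of a listed thing).
The state is a dict: "time": time; "qpos": joint angles; "qvel": joint speeds; "tau": joint torques, N m; "eef_pos": TCP position; "tool_rot": TCP orientation; "force": force on the tool from outside, world axes, zero at the start; "torque": the same for the moment, N m; "width": opening from 0.0 (shut) to 1.0 (fully open).
Only numpy, scipy, OpenCV 4.12 (cv2) and the standard library are available. Lean on these libraries where they do the work, as an engineer would, in place of code of your own. Each camera call takes 0.05 s, during which the arm holds its last target.

TASK

The knob of the little screw press has seized with a laptop cooler trapped under its foot. Break the knob loose anticlockwise with a short firm twist, wind it on until the foot stands clear above the fan frame, then draw the cooler out of the press by its fin block and set it down flat, right way up, inside the blue tray without dropping it. Leave the other things on the bench where they are.

Things in the scene. Friction and masses are not known exactly. Their poses are not given: they have to be found in the camera images.
- press: Small screw press fixed to the bench. Origin: underside centre, on the bench, below the knob axis; z up. Grey base 130 (x) x 120 (y) mm, 18 mm thick; two posts at x = +-51 mm (88 mm clear between them) carry a blue beam along x, 28 mm wide in y, from 40 to 60 mm above the bench. The mouth is open along y; the cooler is drawn out along the press's own +y.
- knob (a joint): Turn of the red knob, rad: 0 = screwed down (start), grows anticlockwise seen from above, end stop at 5.5. Seized: it takes about 0.6 N m to start (grip the bar firmly), a quarter of that at 0.3 rad, and from 0.45 rad it runs freely (0.03 N m) and stays where left. The knob does not rise; each rad lifts the foot 3 mm.
- knob_grip (a point): Centre of the knob's upright grip bar, on the vertical knob axis, 94 mm above the bench. The bar is 50 mm long along this frame's x, 14 mm thick along its y, and stands from 74 to 108 mm above the bench, on a disc of 44 mm diameter (66 to 74 mm). The frame turns with the knob; at knob 0 its x is the press's x.
- foot_tip (a point): Underside centre of the steel foot (20 mm diameter, 12 mm tall, on a spindle below the beam). It starts 21.5 mm above the bench, 8.5 mm deep in the fan frame's eye; the cooler can slide out once the foot is above the frame's top face, 30 mm above the bench (from knob 3.0; 3.5 to 4.5 gives room, which takes several grasps).
- cooler: Loose laptop cooler, 160 g: black fan frame 72 x 72 x 12 mm with a round blind eye (30 mm across, 9.5 mm deep) in its top; a copper heat pipe runs from it along +y to an aluminium fin block. Origin: underside centre of the fan frame, below the eye; z up when right way up; extends in y from -36 to +117 mm. It starts on the press base (underside 18 mm above the bench), the eye round the foot, its y within 0.03 rad of the press's +y, the fin block overhanging the base.
- cooler_fins (a point): Top centre of the cooler's fin block, axes as the cooler. The block is 44 mm along x, 30 mm along y and 16 mm tall (its underside level with the fan frame's), and lies 102 mm in +y from the cooler's origin; nothing but the bench is beneath it at the start.
- cooler_mid (a point): Underside, midway along the cooler's length (y = 40.5 mm in the cooler's frame), axes as the cooler.
- tray_in (a point): Centre of the inner floor of the blue tray, which is fixed to the bench. Inside 140 mm (x) by 200 mm (y); walls 5 mm thick, 16 mm above the bench; floor 5 mm above the bench.
- driver: Bystander: loose screwdriver, green handle, 170 mm long, lying beside the press. Origin: underside centre.
- jar: Bystander: small amber jar with white lid, 44 mm across, 50 mm tall, beside the press. Origin: underside centre.
- drive: Bystander: aluminium disk drive 70 x 100 x 9.5 mm lying flat. Origin: underside centre.
- adapter: Bystander: black power brick 55 x 115 x 30 mm. Origin: underside centre.
- module: Bystander: green memory module 30 x 68 x 5 mm lying flat. Origin: underside centre.
- tin: Bystander: steel tin 56 mm across, 45 mm tall. Origin: underside centre.
Not all that is in view belongs to the job. Leave any red look-alike of the cooler alone. Leave any orange look-alike of the press alone.

How it is judged:
By the outcome, as a careful person would: the job done as asked, in the order asked, and still so for the second after the job is handed in, with the robot touching nothing.
It also fails if it takes over 72 s, if anything falls off the work surface, if the arm or the gripper's body presses on something with over 40 N, if the wrist force passes 120 N, or if a joint passes its speed limit or range.

## Working session

There is one attempt and no reset: what is moved stays moved. The work goes in short steps, Python scripts to look and compute and a tool call to move; the robot and the scene stay as the last step left them, time stands still between calls to the robot, and variables do not carry over. Pictures are saved under pics/ and viewed, and the job is handed in when it is done.

Besides the shell and the picture viewer there is one more tool, called after "Emit:" as name(argument=value, ...), one argument or row to a line, values as JSON. step_arm: Moves the arm, as the interface text tells. Its arguments: {"type":"object","properties":{"series":{"type":"array","items":{"type":"number"}}},"required":["series"]}

```bash
ls; mkdir -p pics; cat > h.py <<'E'
from plant import env, grab_frame, look_for, trace, landmark_of
import numpy as np, cv2
np.set_printoptions(precision=4,suppress=True)
def save(n,f): cv2.imwrite('pics/'+n+'.png',f['frame'][:,:,::-1])
E
python3 - <<'E'
from h import *
s=env.sense(); print(s)
for c in ['top','scene']:
    f=grab_frame(c); save(c+'0',f)
    print(c,f['K'],f['k1'],f['extrinsics'])
    for n in ['press','knob_grip','cooler','cooler_fins','tray_in','foot_tip']:
        print(n,[(round(d['conf'],2),d['location']) for d in landmark_of(n,f)])
E
```

```text
pics
{'time': 0.0, 'qpos': array([ 1.1313,  0.0919,  1.2319, -0.    ,  1.8198, -0.0567]), 'qvel': array([ 0.0013,  0.0001, -0.0024,  0.0011,  0.0008, -0.0008]), 'tau': array([ -0.0028, -45.8724, -41.8028,  -0.0005,   0.0116,   0.    ]), 'eef_pos': array([0.224 , 0.5563, 0.2521]), 'tool_rot': array([[-0.9276,  0.3735, -0.0008],
       [ 0.3735,  0.9276, -0.0018],
       [ 0.0001, -0.002 , -1.    ]]), 'force': array([ 0.3615, -0.5618, -0.2737]), 'torque': array([ 0.0533, -0.0109,  0.028 ]), 'width': 0.9995082054433027}
top [[532.0284   0.     339.989 ]
 [  0.     532.0284 235.0957]
 [  0.       0.       1.    ]] 1.297632624671552e-05 [[ 0.0241 -0.9843  0.1751  0.385 ]
 [-0.9997 -0.0227  0.0097 -0.0377]
 [-0.0056 -0.1752 -0.9845  1.0543]
 [ 0.      0.      0.      1.    ]]
press [(0.89, [0.5263, -0.1516, -0.0006]), (0.75, [0.742, 0.1297, -0.0058]), (0.74, [0.3501, -0.3664, -0.0009])]
knob_grip [(0.96, [0.3488, -0.3635, 0.0933]), (0.56, [0.5263, -0.1499, 0.0949])]
cooler [(0.68, [0.5241, -0.1497, 0.093]), (0.6, [0.5291, -0.3342, -0.0021]), (0.58, [0.5305, -0.1477, 0.02])]
cooler_fins [(0
[... 152 characters left out ...]
)]
scene [[572.3236   0.     319.7292]
 [  0.     572.3236 235.2371]
 [  0.       0.       1.    ]] -0.10689008747353915 [[ 0.4218  0.749  -0.511   1.2715]
 [ 0.9067 -0.3501  0.2353 -0.3522]
 [-0.0026 -0.5626 -0.8267  1.1953]
 [ 0.      0.      0.      1.    ]]
press [(0.7, [0.3487, -0.3644, 0.0028]), (0.64, [0.5295, -0.1499, -0.0])]
knob_grip [(0.69, [0.3487, -0.3692, 0.0933]), (0.67, [0.5269, -0.1533, 0.0927])]
cooler [(0.91, [0.5272, -0.1481, 0.0173]), (0.76, [0.5287, -0.3372, -0.0017]), (0.36, [0.5279, -0.1539, 0.0925])]
cooler_fins [(0.65, [0.6197, -0.299, 0.0157]), (0.59, [0.5261, -0.0441, 0.0289]), (0.32, [0.7471, 0.3106, 0.002])]
tray_in [(0.66, [0.5482, 0.2285, 0.0073])]
foot_tip []
```

View pics/top0.png

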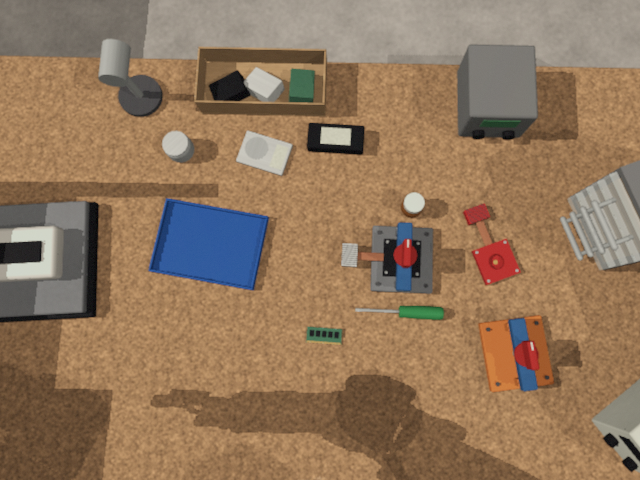

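View pics/scene0.png

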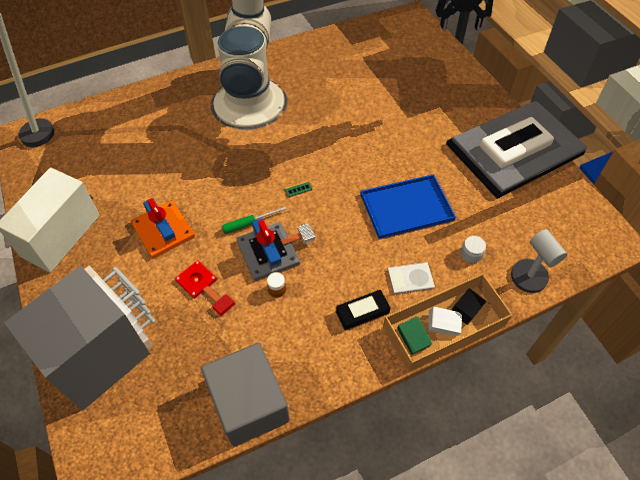

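The grey press with the black cooler at top px (403,257) is the one meant. The orange press at (515,355) and red cooler at (495,262) are look-alikes. I'll confirm this in an enlarged crop and measure the yaw.

```bash
cat >> h.py <<'E'
def cloud(f,T=None):
    T=f['extrinsics'] if T is None else T
    K=f['K'];v,u=np.mgrid[:480,:640].astype(float)
    a=(u-K[0,2])/K[0,0];b=(v-K[1,2])/K[1,1]
    x,y=a.copy(),b.copy()
    for _ in range(8):
        r=x*x+y*y;x=a/(1+f['k1']*r);y=b/(1+f['k1']*r)
    z=f['range_z'];P=np.stack([x*z,y*z,z],-1)
    return P@T[:3,:3].T+T[:3,3]
def rect(P):
    c,wh,a=cv2.minAreaRect((P[:,:2]*1000).astype(np.float32));return np.array(c)/1000,wh,a
E
python3 - <<'E'
from h import *
f=grab_frame('top');im=f['frame'];cv2.imwrite('pics/crop0.png',cv2.resize(im[180:340,320:540],None,fx=3.5,fy=3.5,interpolation=cv2.INTER_CUBIC)[:,:,::-1])
P=cloud(f);ok=f['range_z']>0
n=np.hypot(P[...,0]-.527,P[...,1]+.15)
def sel(lo,hi,extra=True): return P[ok&(n<.1)&(P[...,2]>lo)&(P[...,2]<hi)&extra]
hsv=cv2.cvtColor(im,cv2.COLOR_RGB2HSV)
blue=(hsv[...,0]>95)&(hsv[...,0]<130)&(hsv[...,1]>120)
red=((hsv[...,0]<8)|(hsv[...,0]>172))&(hsv[...,1]>150)
print('beam',rect(sel(.05,.07,blue)),len(sel(.05,.07,blue)))
print('base',rect(sel(.012,.023)),len(sel(.012,.023)))
r=sel(.1,.115);print('bar',rect(r),len(r),r.mean(0))
r=sel(.064,.08,red);print('disc',rect(r))
fn=P[ok&(abs(P[...,0]-.53)<.05)&(abs(P[...,1]+.045)<.03)&(P[...,2]>.024)&(P[...,2]<.045)]
print('fins',rect(fn),fn[:,2].mean(),len(fn))
t=P[ok&blue&(P[...,1]>.05)&(P[...,2]>.011)&(P[...,2]<.025)];print('tray',rect(t),len(t))
t=P[ok&blue&(P[...,1]>.05)&(P[...,2]<.009)&(P[...,0]<.7)];print('trayfloor',rect(t),len(t),t[:,2].mean())
for m in ['driver','jar','module','drive','adapter','tin']: print(m,[(round(d['conf'],2),d['location']) for d in landmark_of(m,f)][:2])
E
```

```text
beam (array([ 0.5248, -0.1484]), (27.336814880371094, 127.87748718261719), 88.8862075805664) 586
base (array([ 0.5291, -0.1511]), (158.9723358154297, 185.38516235351562), 64.86190032958984) 2127
bar (array([ 0.5245, -0.1482]), (13.789265632629395, 49.94269561767578), 89.94374084472656) 218 [ 0.5243 -0.1485  0.1079]
disc (array([ 0.5254, -0.1489]), (36.46807098388672, 43.1101188659668), 2.6306183338165283)
fins (array([ 0.5278, -0.0519]), (44.52776336669922, 42.926456451416016), 0.7408221960067749) 0.03352364496344846 416
tray (array([0.5578, 0.2969]), (338.584716796875, 148.34674072265625), 81.04246520996094) 842
trayfloor (array([0.5508, 0.2323]), (207.95657348632812, 147.01455688476562), 80.8900146484375) 6681 0.005424979571267168
driver [(0.78, [0.4259, -0.1421, -0.001]), (0.19, [0.5323, -0.0464, 0.0351])]
jar [(0.59, [0.6331, -0.1682, 0.003])]
module [(0.7, [0.5488, 0.2302, 0.0061]), (0.69, [0.3771, 0.0008, 0.003])]
drive [(0.77, [0.7439, 0.1319, -0.0013])]
adapter [(0.95, [0.7746, -0.0103, 0.0036]), (0.75, [0.6312, -0.1657, 0.0005])]
tin [(0.68, [0.7429, 0.305, 0.0002])]
```

View pics/crop0.png

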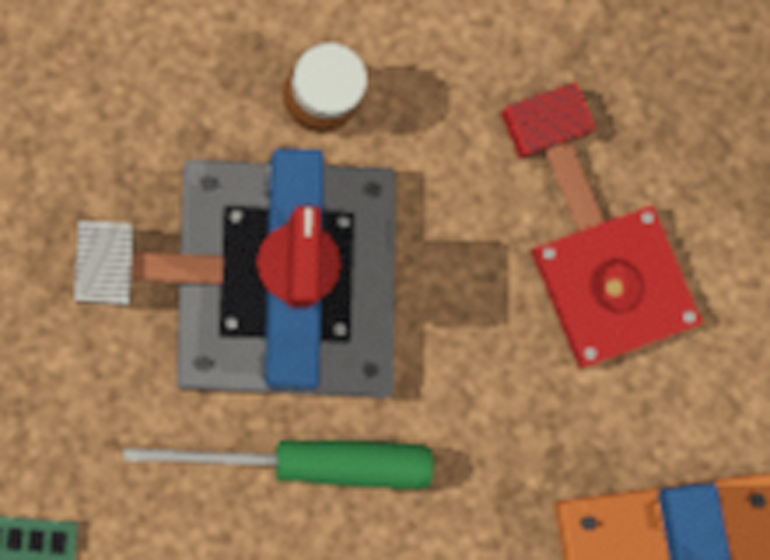

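The crop confirms it: grey press with the black cooler under the red knob, knob axis near (0.525,-0.149) and bar along world x. I'm moving over the knob now, turning the tool to yaw 0 so the wrist has a long anticlockwise range.

Emit:
step_arm(
  series=[0.15,-0.35,0,0,0,-0.08,-1,0.3,-0.7,0,0,0,-0.17,-1,0.43,-1,0,0,0,-0.25,-1],
)

```text
time: 1.35
eef_pos: [0.2675, 0.4553, 0.2532]
tool_rot: [[-0.71, 0.704, 0.0], [0.704, 0.71, -0.0], [-0.0, -0.0, -1.0]]
force: [0.0, 0.7, -0.0]
width: 1.0
```

Emit:
step_arm(
  series=[0.15,-0.35,0,0,0,-0.08,-1,0.3,-0.7,0,0,0,-0.17,-1,0.43,-1,0,0,0,-0.25,-1],
)

```text
time: 1.65
eef_pos: [0.3106, 0.355, 0.2535]
tool_rot: [[-0.386, 0.922, 0.001], [0.922, 0.386, 0.0], [-0.0, 0.001, -1.0]]
force: [0.5, 0.8, -0.1]
width: 1.004
```

Emit:
step_arm(
  series=[0.15,-0.35,0,0,0,-0.08,-1,0.3,-0.7,0,0,0,-0.17,-1,0.43,-1,0,0,0,-0.25,-1],
)

```text
time: 1.95
eef_pos: [0.3535, 0.2549, 0.2535]
tool_rot: [[-0.004, 1.0, 0.001], [1.0, 0.004, 0.0], [0.0, 0.001, -1.0]]
force: [0.0, 0.1, 0.1]
width: 1.0
```

Emit:
step_arm(
  series=[0.15,-0.35,0,0,0,-0.08,-1,0.3,-0.7,0,0,0,-0.17,-1,0.43,-1,0,0,0,-0.25,-1],
)

```text
time: 2.25
eef_pos: [0.3965, 0.1549, 0.2535]
tool_rot: [[0.379, 0.925, 0.001], [0.925, -0.379, 0.0], [0.0, 0.001, -1.0]]
force: [0.5, 0.4, -0.1]
width: 1.0
```

Emit:
step_arm(
  series=[0.15,-0.35,0,0,0,-0.08,-1,0.3,-0.7,0,0,0,-0.17,-1,0.43,-1,0,0,0,-0.25,-1],
)

```text
time: 2.55
eef_pos: [0.4395, 0.0548, 0.2535]
tool_rot: [[0.705, 0.71, 0.001], [0.71, -0.705, -0.0], [0.0, 0.001, -1.0]]
force: [0.7, 0.6, -0.8]
width: 1.002
```

Emit:
step_arm(
  series=[0.15,-0.35,0,0,0,-0.08,0,0.3,-0.7,0,0,0,-0.17,0,0.43,-1,0,0,0,-0.25,0],
)

```text
time: 2.85
eef_pos: [0.4825, -0.0453, 0.2534]
tool_rot: [[0.923, 0.386, 0.0], [0.386, -0.923, -0.0], [0.0, 0.0, -1.0]]
force: [0.4, 0.0, -0.0]
width: 0.517
```

```bash
python3 - <<'E'
from h import *
s=env.sense();print(s['qpos'],s['width'],s['eef_pos'])
w=grab_frame('wrist');save('w1',w);T=np.eye(4);T[:3,:3]=s['tool_rot'];T[:3,3]=s['eef_pos'];print(w['hand_eye'],w['K'],w['k1'])
P=cloud(w,T@w['hand_eye']);ok=w['range_z']>0
d=P[ok&(P[...,2]>.15)];print(len(d), d[:,2].min() if len(d) else 0)
# knob
red=P[ok&(P[...,2]>.1)&(P[...,2]<.115)&(P[...,0]>.45)];print('bar',rect(red),len(red),red[:,2].mean())
fn=P[ok&(abs(P[...,0]-.53)<.04)&(abs(P[...,1]+.045)<.016)&(P[...,2]>.028)&(P[...,2]<.045)]
print('fins',rect(fn),fn[:,2].mean(),len(fn))
f=grab_frame('scene');save('s1',f);Q=cloud(f)
g=Q[(f['range_z']>0)&(np.hypot(Q[...,0]-.4825,Q[...,1]+.045)<.06)&(Q[...,2]>.2)]
print('tip z scene',np.percentile(g[:,2],[0,1,2,5]),s['eef_pos'][2])
print([ (round(d['conf'],2),d['location']) for n in ['knob_grip','cooler_fins'] for d in landmark_of(n,w)])
E
```

```text
[-0.1637 -0.2198  1.5283 -0.0001  1.8326  1.0108] 0.5172723478003466 [ 0.4825 -0.0453  0.2534]
[[ 0.001  -0.953  -0.303   0.0775]
 [ 1.      0.0008  0.001  -0.0004]
 [-0.0008 -0.3031  0.953  -0.1191]
 [ 0.      0.      0.      1.    ]] [[345.9407   0.     319.6704]
 [  0.     345.9407 242.4023]
 [  0.       0.       1.    ]] -0.056959556252424555
57393 0.2316322742326301
bar (array([ 0.526 , -0.1492]), (14.618428230285645, 50.24726867675781), 89.77949523925781) 1116 0.10576349035838611
fins (array([ 0.5293, -0.0461]), (30.16112518310547, 44.620216369628906), 88.76834869384766) 0.0325392955061927 1417
tip z scene [0.2292 0.2475 0.2599 0.2866] 0.2533736879281346
[(0.91, [0.5275, -0.1519, 0.0939]), (0.71, [0.5299, -0.0438, 0.0312]), (0.6, [0.6188, -0.2994, 0.0156])]
```

View pics/w1.png

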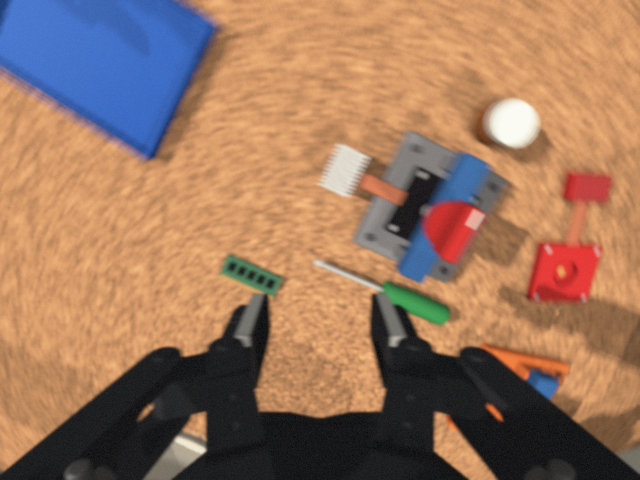

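Wrist view: bar at (465,230), fins at (345,170). Both agree with the top camera: knob (0.526,-0.149), fins (0.529,-0.046). Aligning and descending on the bar.

Emit:
step_arm(
  series=[0.2,-0.35,0,0,0,-0.08,0,0.4,-0.7,0,0,0,-0.17,0,0.435,-1,0,0,0,-0.252,0,0.435,-1,-0.3,0,0,-0.252,0,0.435,-1,-0.5,0,0,-0.252,0],
)

```text
time: 3.55
eef_pos: [0.5256, -0.1428, 0.2023]
tool_rot: [[1.0, 0.008, -0.0], [0.008, -1.0, 0.001], [-0.0, -0.001, -1.0]]
force: [-0.5, 0.3, -0.5]
width: 0.501
```

Emit:
step_arm(
  series=[0,-0.035,-0.3,0,0,0,0,0,-0.035,-0.6,0,0,0,0,0,-0.035,-0.85,0,0,0,0,0,-0.035,-0.98,0,0,0,0,0,-0.035,-0.98,0,0,0,0],
)

```text
time: 4.05
eef_pos: [0.5246, -0.1455, 0.1034]
tool_rot: [[1.0, 0.009, -0.003], [0.009, -1.0, 0.001], [-0.003, -0.001, -1.0]]
force: [0.1, -0.9, 0.3]
width: 0.5
```

Emit:
step_arm(
  series=[0,0,0,0,0,0,1,0,0,0,0,0,0,1,0,0,0,0,0,0,1,0,0,0,0,0,0,1,0,0,0,0,0,0,1],
)

```text
time: 4.55
eef_pos: [0.5267, -0.1495, 0.1078]
tool_rot: [[1.0, 0.005, 0.004], [0.005, -1.0, -0.005], [0.004, 0.005, -1.0]]
force: [0.7, -8.2, -1.1]
width: 0.152
```

```bash
python3 - <<'E'
from h import *
s=env.sense();print(s['qpos'],s['width'],s['eef_pos'],s['force'],s['torque'])
w=grab_frame('wrist');save('w2',w);s=env.sense();print(s['eef_pos'],s['force'],s['torque'])
E
```

```text
[-0.3365 -0.0341  1.616  -0.0037  1.5541  1.229 ] 0.1520775479091049 [ 0.5267 -0.1495  0.1078] [ 0.729  -8.1702 -1.0676] [-1.0781 -0.04    0.0291]
[ 0.5267 -0.1495  0.1078] [ 1.623  -8.7903  0.4915] [-1.1693 -0.0728  0.0717]
```

View pics/w2.png

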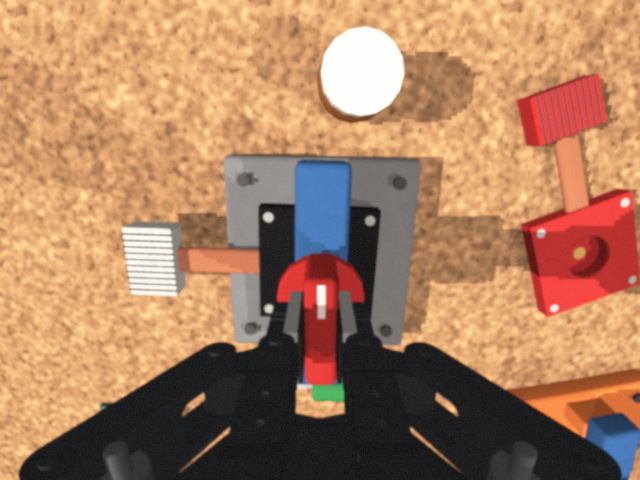

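Bar held centrally (px 320,315). Now the firm breaking twist.

Emit:
step_arm(
  series=[0,0,0,0,0,0.09,1,0,0,0,0,0,0.18,1,0,0,0,0,0,0.27,1,0,0,0,0,0,0.36,1,0,0,0,0,0,0.36,1],
)

```text
time: 5.1
eef_pos: [0.5264, -0.1491, 0.1078]
tool_rot: [[0.839, 0.544, 0.003], [0.544, -0.839, -0.005], [0.0, 0.006, -1.0]]
force: [-0.2, -6.8, 0.3]
width: 0.148
```

```bash
python3 - <<'E'
from h import *
s=env.sense();print(s['qpos'],s['width'],s['eef_pos'],s['force'],s['torque'],np.arctan2(s['tool_rot'][1,0],s['tool_rot'][0,0]))
w=grab_frame('wrist');save('w3',w)
E
```

```text
[-0.3363 -0.0342  1.6161 -0.0032  1.555   0.6593] 0.1482796277644267 [ 0.5264 -0.1491  0.1078] [-0.201  -6.832   0.3216] [-0.9028  0.1829  0.1092] 0.575269036444707
```

View pics/w3.png

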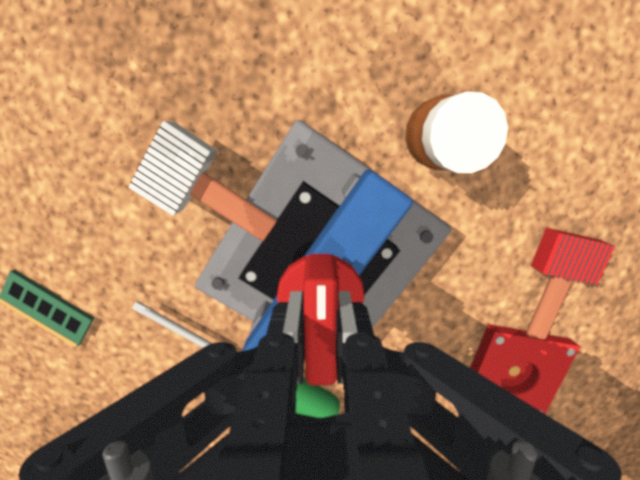

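The knob broke loose and turned with the hand: the bar is still aligned between the jaws at 0.575 rad. Winding on.

Emit:
step_arm(
  series=[0,0,0,0,0,0.09,1,0,0,0,0,0,0.18,1,0,0,0,0,0,0.27,1,0,0,0,0,0,0.36,1,0,0,0,0,0,0.45,1],
)

```text
time: 5.65
eef_pos: [0.526, -0.1489, 0.1078]
tool_rot: [[0.283, 0.959, 0.002], [0.959, -0.283, -0.004], [-0.003, 0.003, -1.0]]
force: [-2.1, -6.8, 2.3]
width: 0.148
```

Emit:
step_arm(
  series=[0,0,0,0,0,0.09,1,0,0,0,0,0,0.18,1,0,0,0,0,0,0.27,1,0,0,0,0,0,0.36,1,0,0,0,0,0,0.45,1],
)

```text
time: 6.15
eef_pos: [0.5255, -0.1491, 0.1078]
tool_rot: [[-0.407, 0.913, 0.001], [0.913, 0.407, -0.005], [-0.005, -0.001, -1.0]]
force: [-4.0, -7.6, 3.8]
width: 0.146
```

Emit:
step_arm(
  series=[0,0,0,0,0,0.09,1,0,0,0,0,0,0.18,1,0,0,0,0,0,0.27,1,0,0,0,0,0,0.36,1,0,0,0,0,0,0.45,1],
)

```text
time: 6.65
eef_pos: [0.5253, -0.1495, 0.1078]
tool_rot: [[-0.903, 0.43, 0.0], [0.43, 0.903, -0.005], [-0.003, -0.005, -1.0]]
force: [-5.9, -6.7, 3.8]
width: 0.153
```

Emit:
step_arm(
  series=[0,0,0,0,0,0.09,1,0,0,0,0,0,0.18,1,0,0,0,0,0,0.27,1,0,0,0,0,0,0.36,1,0,0,0,0,0,0.45,1],
)

```text
time: 7.15
eef_pos: [0.5253, -0.15, 0.1078]
tool_rot: [[-0.966, -0.259, 0.001], [-0.259, 0.966, -0.006], [0.001, -0.006, -1.0]]
force: [-4.7, -8.5, 1.9]
width: 0.149
```

```bash
python3 - <<'E'
from h import *
s=env.sense();print(s['qpos'],s['width'],s['eef_pos'],s['force'],s['torque'],np.arctan2(s['tool_rot'][1,0],s['tool_rot'][0,0]))
w=grab_frame('wrist');save('w4',w)
E
```

```text
[-0.3371 -0.0346  1.6165 -0.0057  1.5569 -2.1696] 0.14940778189576784 [ 0.5253 -0.15    0.1078] [-4.7368 -8.5456  1.9429] [-1.6251  0.9311 -0.0737] -2.879754379976878
```

View pics/w4.png

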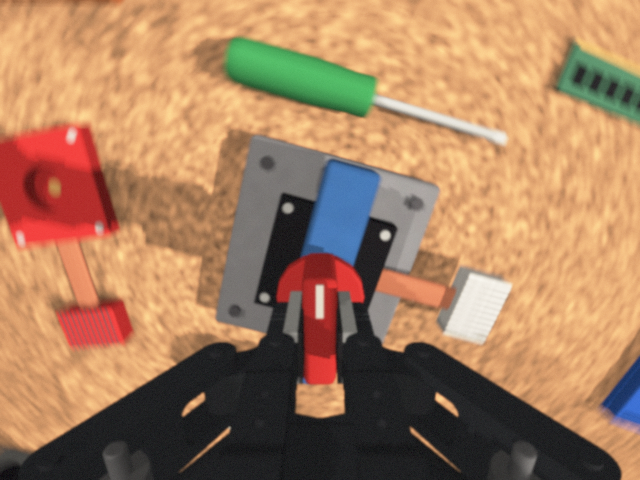

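Emit:
step_arm(
  series=[0,0,0,0,0,0.09,1,0,0,0,0,0,0.17,1,0,0,0,0,0,0.21,1,0,0,0,0,0,0.21,1],
)

```text
time: 7.6
eef_pos: [0.5255, -0.1502, 0.1078]
tool_rot: [[-0.832, -0.554, 0.001], [-0.554, 0.832, -0.007], [0.003, -0.006, -1.0]]
force: [-5.0, -9.1, 1.8]
width: 0.151
```

```bash
python3 - <<'E'
from h import *
s=env.sense();print(s['qpos'],s['width'],s['eef_pos'],s['force'],np.arctan2(s['tool_rot'][1,0],s['tool_rot'][0,0])%6.2832)
E
```

```text
[-0.3372 -0.0345  1.6164 -0.0059  1.5564 -2.4956] 0.15089249712044325 [ 0.5255 -0.1502  0.1078] [-5.016  -9.0682  1.7978] 3.7293173323632494
```

Emit:
step_arm(
  series=[0,0,0,0,0,0,0,0,0,0,0,0,0,0,0,0,0,0,0,0,0,0,0,0.3,0,0,0,0,0,0,0.7,0,0,0,0],
)

```text
time: 8.1
eef_pos: [0.5245, -0.1461, 0.1735]
tool_rot: [[-0.832, -0.555, -0.005], [-0.555, 0.832, 0.002], [0.003, 0.004, -1.0]]
force: [1.1, -0.7, 0.4]
width: 0.499
```

Knob wound to about 3.73 rad. Unwinding the wrist while moving to the fins.

Emit:
step_arm(
  series=[0,0.1,0.1,0,0,-0.09,-0.3,0,0.2,0.2,0,0,-0.18,-0.3,0,0.3,0.3,0,0,-0.27,-0.3,0,0.4,0.3,0,0,-0.36,-0.3,0,0.5,0.3,0,0,-0.45,-0.3],
)

```text
time: 8.6
eef_pos: [0.526, -0.0962, 0.2063]
tool_rot: [[-0.992, 0.124, 0.002], [0.124, 0.992, -0.0], [-0.002, 0.0, -1.0]]
force: [-0.7, 0.2, -0.0]
width: 0.649
```

Emit:
step_arm(
  series=[0,0.1,0,0,0,-0.09,-0.3,0,0.2,0,0,0,-0.18,-0.3,0,0.3,0,0,0,-0.27,-0.3,0,0.4,0,0,0,-0.36,-0.3,0,0.5,0,0,0,-0.45,-0.3],
)

```text
time: 9.1
eef_pos: [0.5257, -0.0461, 0.2056]
tool_rot: [[-0.674, 0.739, 0.001], [0.739, 0.674, 0.0], [-0.0, 0.001, -1.0]]
force: [0.2, -0.6, 0.1]
width: 0.647
```

Emit:
step_arm(
  series=[0,0,0,0,0,-0.09,-0.3,0,0,0,0,0,-0.18,-0.3,0,0,0,0,0,-0.27,-0.3,0,0,0,0,0,-0.36,-0.3,0,0,0,0,0,-0.45,-0.3],
)

```text
time: 9.6
eef_pos: [0.5257, -0.0465, 0.2056]
tool_rot: [[-0.033, 0.999, 0.001], [0.999, 0.033, 0.0], [0.0, 0.001, -1.0]]
force: [0.3, -0.7, 0.7]
width: 0.649
```

```bash
python3 - <<'E'
from h import *
s=env.sense();print(s['qpos'],s['width'],s['eef_pos'],np.degrees(np.arctan2(s['tool_rot'][1,0],s['tool_rot'][0,0])))
w=grab_frame('wrist');save('w5',w);T=np.eye(4);T[:3,:3]=s['tool_rot'];T[:3,3]=s['eef_pos']
P=cloud(w,T@w['hand_eye']);ok=w['range_z']>0
fn=P[ok&(abs(P[...,0]-.53)<.04)&(abs(P[...,1]+.045)<.03)&(P[...,2]>.028)&(P[...,2]<.045)]
print('fins',rect(fn),fn[:,2].mean(),len(fn))
f=grab_frame('top');save('t5',f);P=cloud(f)
r=P[(f['range_z']>0)&(np.hypot(P[...,0]-.526,P[...,1]+.149)<.05)&(P[...,2]>.1)&(P[...,2]<.115)];print('bar',rect(r),len(r))
f=grab_frame('scene');save('s5',f)
cv2.imwrite('pics/s5c.png',cv2.resize(f['frame'][190:300,200:350],None,fx=4,fy=4,interpolation=cv2.INTER_CUBIC)[:,:,::-1])
E
```

```text
[-0.1529 -0.1084  1.5132  0.0003  1.7363 -0.1858] 0.6494244585401189 [ 0.5257 -0.0465  0.2056] 91.89020852795852
fins (array([ 0.529 , -0.0522]), (42.50294494628906, 44.094444274902344), 88.6270980834961) 0.032601196426264765 1713
bar (array([ 0.5162, -0.1537]), (30.506370544433594, 13.880064010620117), 32.65637969970703) 108
```

View pics/w5.png

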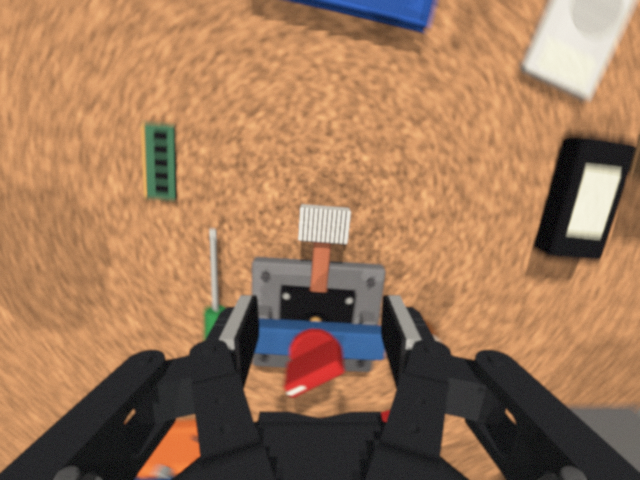

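View pics/s5c.png

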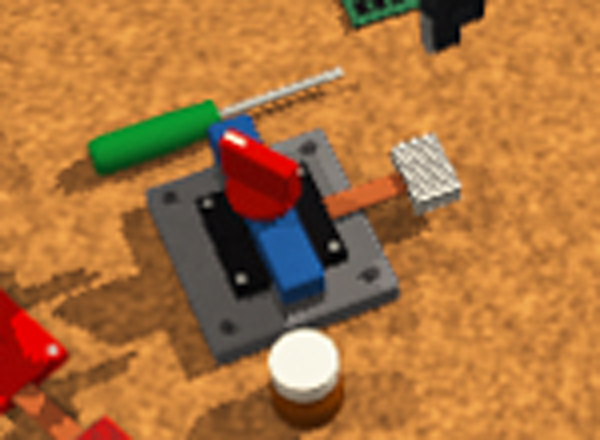

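Bar at 32.7°, which is 3.71 rad and matches. The foot should now be about 32.6 mm up. Fins at (0.529,-0.046), yaw -1.3°. Descending on them.

Emit:
step_arm(
  series=[0.033,0,-0.4,0,0,-0.036,-0.3,0.033,0,-0.8,0,0,-0.036,-0.3,0.033,0,-0.9,0,0,-0.036,-0.3,0.033,0,-1,0,0,-0.036,-0.3,0.033,0,-1,0,0,-0.036,-0.3],
)

```text
time: 10.25
eef_pos: [0.5289, -0.0468, 0.1054]
tool_rot: [[0.017, 1.0, -0.0], [1.0, -0.017, 0.0], [0.0, -0.0, -1.0]]
force: [1.1, 0.4, 1.0]
width: 0.652
```

Emit:
step_arm(
  series=[0,0,-0.3,0,0,0,-0.3,0,0,-0.5,0,0,0,-0.3,0,0,-0.6,0,0,0,-0.3,0,0,-0.6,0,0,0,-0.3,0,0,-0.6,0,0,0,-0.3],
)

```text
time: 10.75
eef_pos: [0.5299, -0.0471, 0.0471]
tool_rot: [[0.018, 1.0, 0.002], [1.0, -0.018, -0.0], [-0.0, 0.002, -1.0]]
force: [0.5, -0.2, -0.0]
width: 0.653
```

```bash
python3 - <<'E'
from h import *
s=env.sense();print(s['qpos'],s['width'],s['eef_pos'],s['force'],np.degrees(np.arctan2(s['tool_rot'][1,0],s['tool_rot'][0,0])))
w=grab_frame('wrist');save('w6',w)
E
```

```text
[-0.1525 -0.0337  1.7258 -0.      1.447  -0.1345] 0.6528098106394359 [ 0.5299 -0.0471  0.0471] [ 0.508  -0.1663 -0.0012] 88.96568512784656
```

View pics/w6.png

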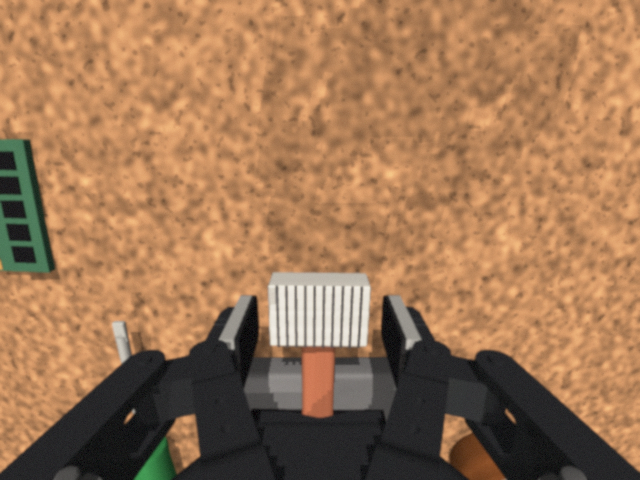

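Fins centred between the jaws (px 319,312). Lowering the last 6 mm and closing.

Emit:
step_arm(
  series=[0,0,-0.06,0,0,0,-0.3,0,0,-0.06,0,0,0,-0.3,0,0,-0.06,0,0,0,1,0,0,-0.06,0,0,0,1,0,0,-0.06,0,0,0,1],
)

```text
time: 11.3
eef_pos: [0.529, -0.0469, 0.0396]
tool_rot: [[0.018, 1.0, 0.0], [1.0, -0.018, 0.0], [0.0, 0.0, -1.0]]
force: [-1.6, 0.8, 1.9]
width: 0.499
```

Emit:
step_arm(
  series=[0,0,0,0,0,0,1,0,0,0,0,0,0,1,0,0,0,0,0,0,1],
)

```text
time: 11.6
eef_pos: [0.5289, -0.0469, 0.0394]
tool_rot: [[0.018, 1.0, 0.0], [1.0, -0.018, 0.0], [0.0, 0.0, -1.0]]
force: [-1.9, 1.2, 2.1]
width: 0.495
```

```bash
python3 - <<'E'
from h import *
s=env.sense();print(s['qpos'],s['width'],s['eef_pos'],s['force'],s['torque'])
w=grab_frame('wrist');save('w7',w)
f=grab_frame('scene')
cv2.imwrite('pics/s7c.png',cv2.resize(f['frame'][180:300,200:360],None,fx=4,fy=4,interpolation=cv2.INTER_CUBIC)[:,:,::-1])
E
```

```text
[-0.1525 -0.0278  1.7342  0.      1.4351 -0.1341] 0.49499707938208853 [ 0.5289 -0.0469  0.0394] [-1.8948  1.1577  2.1373] [-0.0286  0.2259 -0.1164]
```

View pics/w7.png

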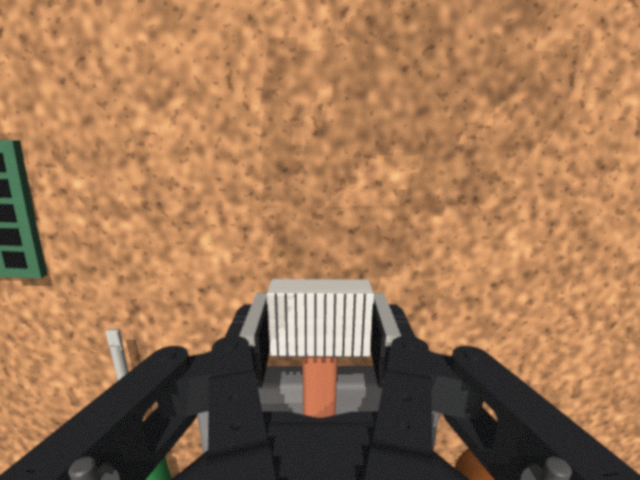

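View pics/s7c.png

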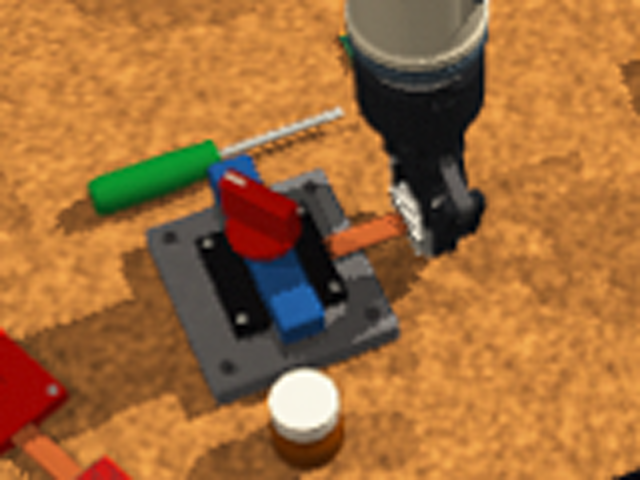

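Firm hold on the fin block (width 0.495, about 42–44 mm). Drawing out slowly along +y.

Emit:
step_arm(
  series=[0.001,0.06,0.005,0,0,0,1,0.003,0.15,0.005,0,0,0,1,0.005,0.25,0.005,0,0,0,1],
)

```text
time: 12.0
eef_pos: [0.5295, -0.0213, 0.0397]
tool_rot: [[0.019, 1.0, 0.0], [1.0, -0.019, -0.0], [-0.0, 0.0, -1.0]]
force: [-0.2, -0.9, 1.3]
width: 0.498
```

```bash
python3 - <<'E'
from h import *
s=env.sense();print(s['width'],s['eef_pos'],s['force'],s['torque'])
w=grab_frame('wrist');save('w8',w)
f=grab_frame('top')
cv2.imwrite('pics/t8c.png',cv2.resize(f['frame'][190:330,300:480],None,fx=4,fy=4,interpolation=cv2.INTER_CUBIC)[:,:,::-1])
E
```

```text
0.4979981371195263 [ 0.5295 -0.0213  0.0397] [-0.2129 -0.9299  1.318 ] [-0.2044  0.0402  0.0133]
```

View pics/t8c.png

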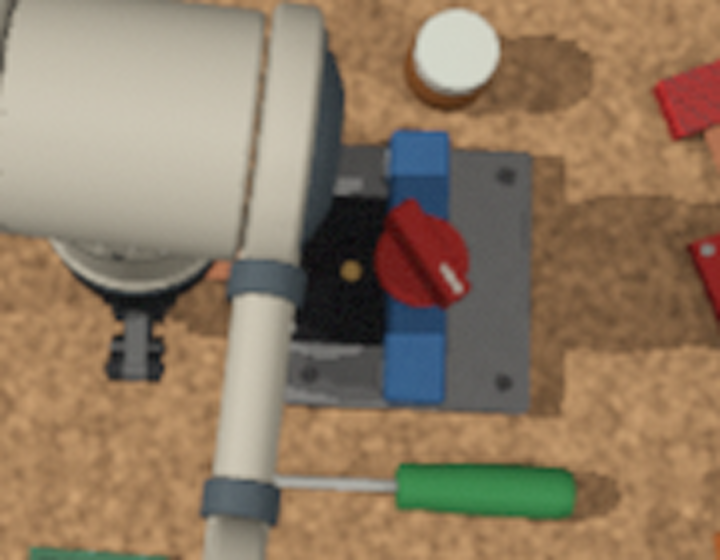

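The cooler slides freely with under 1.5 N, and the eye's centre mark is showing from under the beam. I'll keep drawing until it clears the base, then lift.

Emit:
step_arm(
  series=[0.004,0.2,0.003,0,0,0,1,0.008,0.4,0.003,0,0,0,1,0.012,0.6,0.003,0,0,0,1,0.016,0.8,0.003,0,0,0,1,0.02,1,0.003,0,0,0,1],
)

```text
time: 12.6
eef_pos: [0.5311, 0.0793, 0.0396]
tool_rot: [[0.018, 1.0, -0.001], [1.0, -0.018, 0.0], [0.0, -0.001, -1.0]]
force: [0.5, 1.3, -0.2]
width: 0.5
```

Emit:
step_arm(
  series=[0,0.1,0.01,0,0,0,1,0,0.15,0.1,0,0,0,1,0,0.15,0.25,0,0,0,1,0,0.15,0.4,0,0,0,1,0,0.15,0.45,0,0,0,1],
)

```text
time: 13.1
eef_pos: [0.5329, 0.0925, 0.0887]
tool_rot: [[0.019, 1.0, 0.005], [1.0, -0.019, 0.0], [0.0, 0.005, -1.0]]
force: [0.3, 0.6, -1.3]
width: 0.498
```

```bash
python3 - <<'E'
from h import *
s=env.sense();print(s['width'],s['eef_pos'],s['force'],s['torque'])
w=grab_frame('wrist');save('w9',w)
f=grab_frame('scene')
cv2.imwrite('pics/s9c.png',cv2.resize(f['frame'][150:310,200:410],None,fx=3.5,fy=3.5,interpolation=cv2.INTER_CUBIC)[:,:,::-1])
Q=cloud(f);m=trace('cooler',f)
T=s['tool_rot']
for d in m:
    p=Q[d['mask']&(f['range_z']>0)];print(d['conf'],len(p),np.median(p,0))
    p=p[(abs(p[:,0]-.53)<.08)&(p[:,2]<.12)&(p[:,1]<.06)]
    if len(p)>50:
        A=np.c_[p[:,:2],np.ones(len(p))];print('plane',np.linalg.lstsq(A,p[:,2],rcond=None)[0],np.percentile(p,[2,98],axis=0))
E
```

```text
0.49831559946552717 [0.5329 0.0925 0.0887] [ 0.32    0.5924 -1.3072] [ 0.0795 -0.0268  0.0082]
0.79 1226 [ 0.5456 -0.3236  0.0125]
plane [ 0.0174 -0.012  -0.0019] [[ 0.4887 -0.3757  0.0016]
 [ 0.6058 -0.2944  0.0187]]
0.67 1058 [0.5316 0.0011 0.0775]
plane [ 0.0705 -0.0816  0.0374] [[ 0.4952 -0.0465  0.0653]
 [ 0.5663  0.0536  0.0824]]
```

View pics/s9c.png

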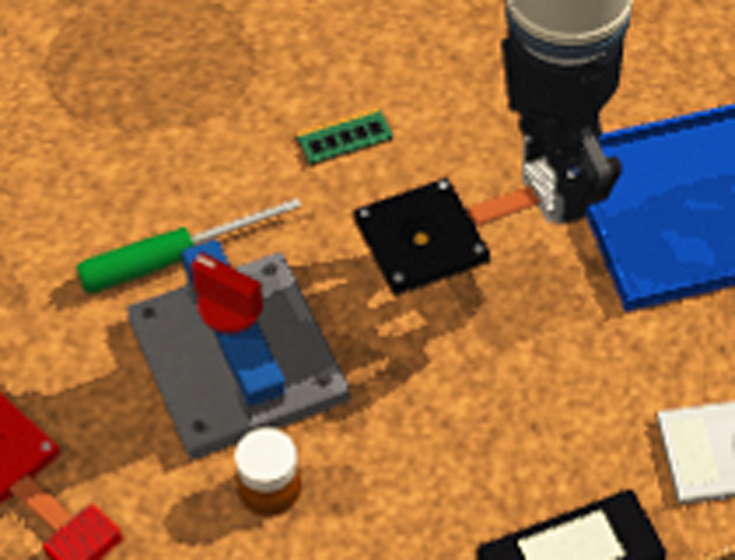

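View pics/w9.png

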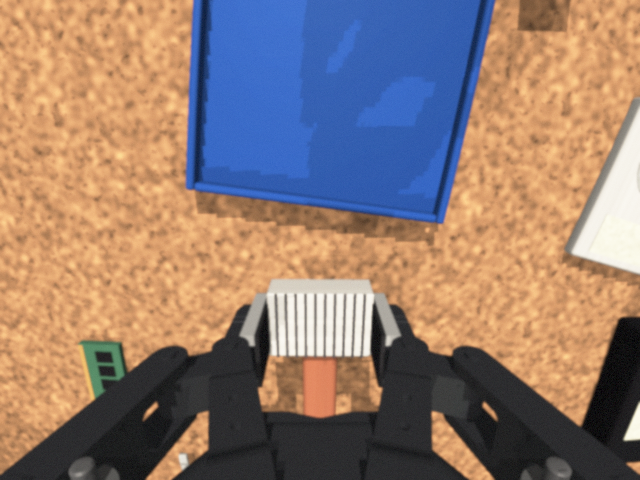

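Cooler held level, clear of the press. The tray is ahead. Moving over it and turning to its yaw (about -9°).

Emit:
step_arm(
  series=[0.03,0.2,0,0,0,-0.02,1,0.06,0.45,0,0,0,-0.04,1,0.09,0.7,0,0,0,-0.06,1,0.12,0.9,0,0,0,-0.08,1,0.13,1,0,0,0,-0.088,1],
)

```text
time: 13.75
eef_pos: [0.5441, 0.1942, 0.0841]
tool_rot: [[0.156, 0.988, -0.001], [0.988, -0.156, -0.0], [-0.0, -0.001, -1.0]]
force: [-0.5, -1.3, -1.7]
width: 0.499
```

Emit:
step_arm(
  series=[0.03,0.2,0,0,0,0,1,0.06,0.45,0,0,0,0,1,0.09,0.7,0,0,0,0,1,0.12,0.9,0,0,0,0,1,0.13,0.98,0,0,0,0,1],
)

```text
time: 14.25
eef_pos: [0.5572, 0.292, 0.0843]
tool_rot: [[0.155, 0.988, -0.001], [0.988, -0.155, -0.0], [-0.0, -0.001, -1.0]]
force: [-0.4, 0.3, -1.7]
width: 0.497
```

Emit:
step_arm(
  series=[0,0,-0.1,0,0,0,1,0,0,-0.2,0,0,0,1,0,0,-0.3,0,0,0,1,0,0,-0.4,0,0,0,1,0,0,-0.4,0,0,0,1],
)

```text
time: 14.75
eef_pos: [0.5563, 0.2898, 0.0423]
tool_rot: [[0.157, 0.988, -0.004], [0.988, -0.157, -0.002], [-0.002, -0.003, -1.0]]
force: [-1.6, -0.4, -1.8]
width: 0.495
```

```bash
python3 - <<'E'
from h import *
s=env.sense();print(s['width'],s['eef_pos'],s['force'],s['torque'],np.degrees(np.arctan2(s['tool_rot'][1,0],s['tool_rot'][0,0])))
f=grab_frame('scene');save('s10',f)
cv2.imwrite('pics/s10c.png',cv2.resize(f['frame'][130:280,310:500],None,fx=4,fy=4,interpolation=cv2.INTER_CUBIC)[:,:,::-1])
P=cloud(f);hsv=cv2.cvtColor(f['frame'],cv2.COLOR_RGB2HSV)
blk=P[(f['range_z']>0)&(hsv[...,2]<60)&(abs(P[...,0]-.54)<.06)&(P[...,1]>.1)&(P[...,1]<.25)&(P[...,2]<.06)&(P[...,2]>.012)]
print('frame',rect(blk),len(blk),np.percentile(blk[:,2],[5,50,95]))
print([(round(d['conf'],2),d['location']) for d in landmark_of('tray_in',f)])
E
```

```text
0.49529570541190254 [0.5563 0.2898 0.0423] [-1.5955 -0.448  -1.8011] [ 0.0644 -0.0028  0.0104] 80.98107880979303
frame (array([0.5409, 0.1885]), (76.67131805419922, 75.71133422851562), 79.5791015625) 676 [0.0216 0.0314 0.0361]
[(0.59, [0.5512, 0.2278, 0.0085])]
```

View pics/s10c.png

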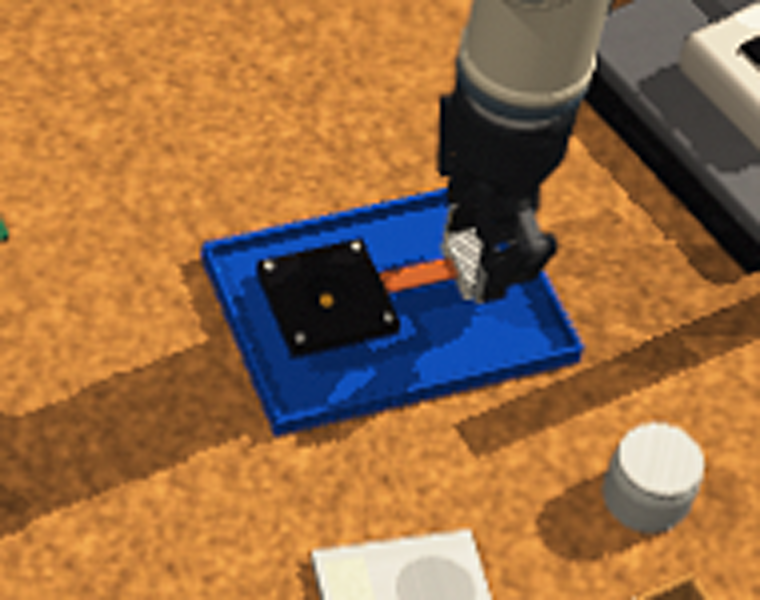

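Cooler is above the tray, fully inside the walls (px 325,300 in the crop). Lowering gently while watching the force.

Emit:
step_arm(
  series=[0.01,0,-0.06,0,0,0,1,0.01,0,-0.1,0,0,0,1,0.01,0,-0.12,0,0,0,1,0.01,0,-0.12,0,0,0,1],
)

```text
time: 15.25
eef_pos: [0.5581, 0.291, 0.0325]
tool_rot: [[0.156, 0.988, -0.001], [0.988, -0.156, -0.0], [-0.0, -0.001, -1.0]]
force: [0.0, 0.2, -1.9]
width: 0.494
```

Emit:
step_arm(
  series=[0,0,-0.01,0,0,0,1,0,0,-0.015,0,0,0,1,0,0,-0.015,0,0,0,1],
)

```text
time: 15.55
eef_pos: [0.5585, 0.2912, 0.0317]
tool_rot: [[0.156, 0.988, 0.0], [0.988, -0.156, 0.0], [0.0, 0.0, -1.0]]
force: [-0.3, 0.7, -1.2]
width: 0.496
```

Emit:
step_arm(
  series=[0,0,-0.015,0,0,0,1,0,0,-0.03,0,0,0,1,0,0,-0.03,0,0,0,1],
)

```text
time: 15.85
eef_pos: [0.5582, 0.291, 0.0282]
tool_rot: [[0.156, 0.988, -0.001], [0.988, -0.156, -0.0], [-0.0, -0.0, -1.0]]
force: [0.0, 0.2, -1.4]
width: 0.499
```

Emit:
step_arm(
  series=[0,0,-0.01,0,0,0,1,0,0,-0.01,0,0,0,1,0,0,-0.01,0,0,0,1],
)

```text
time: 16.15
eef_pos: [0.5584, 0.2911, 0.0276]
tool_rot: [[0.156, 0.988, -0.0], [0.988, -0.156, -0.0], [-0.0, -0.0, -1.0]]
force: [0.5, -0.5, -1.1]
width: 0.499
```

Emit:
step_arm(
  series=[0,0,-0.01,0,0,0,1,0,0,-0.01,0,0,0,1,0,0,-0.01,0,0,0,1],
)

```text
time: 16.45
eef_pos: [0.5586, 0.2911, 0.027]
tool_rot: [[0.156, 0.988, 0.0], [0.988, -0.156, 0.0], [0.0, 0.0, -1.0]]
force: [-1.5, -0.6, 1.1]
width: 0.495
```

Emit:
step_arm(
  series=[0,0,-0.006,0,0,0,1,0,0,-0.006,0,0,0,1,0,0,-0.006,0,0,0,1],
)

```text
time: 16.75
eef_pos: [0.5586, 0.2912, 0.0269]
tool_rot: [[0.156, 0.988, 0.001], [0.988, -0.156, 0.0], [0.0, 0.001, -1.0]]
force: [-2.6, -1.0, 5.6]
width: 0.5
```

```bash
python3 - <<'E'
from h import *
s=env.sense();print(s['width'],s['eef_pos'],s['force'],s['torque'])
f=grab_frame('scene');save('s11',f)
P=cloud(f);hsv=cv2.cvtColor(f['frame'],cv2.COLOR_RGB2HSV)
ok=f['range_z']>0
blk=P[ok&(hsv[...,2]<60)&(np.hypot(P[...,0]-.542,P[...,1]-.19)<.034)&(np.hypot(P[...,0]-.542,P[...,1]-.19)>.018)&(P[...,2]<.06)]
print(np.percentile(blk[:,2],[5,50,95]),len(blk))
A=np.c_[blk[:,0]-.542,blk[:,1]-.19,np.ones(len(blk))];print(np.linalg.lstsq(A,blk[:,2],rcond=None)[0])
b=P[ok&(hsv[...,0]>100)&(hsv[...,0]<125)&(hsv[...,1]>120)&(abs(P[...,0]-.56)<.03)&(abs(P[...,1]-.245)<.05)&(P[...,2]<.02)];print('floor',np.median(b[:,2]),len(b))
E
```

```text
0.49989567356034886 [0.5586 0.2912 0.0269] [-2.5602 -0.9623  5.5542] [-0.1053  0.4285 -0.0227]
[0.0123 0.0164 0.0207] 308
[0.0057 0.0029 0.0164]
floor 0.004748786175123643 297
```

Cooler is on the floor and level: frame top about 16.4 mm against 17 expected. Releasing and withdrawing.

Emit:
step_arm(
  series=[0,0,0,0,0,0,0.1,0,0,0,0,0,0,-0.1,0,0,0,0,0,0,-0.3,0,0,0,0,0,0,-0.3,0,0,0,0,0,0,-0.3],
)

```text
time: 17.3
eef_pos: [0.5583, 0.291, 0.0256]
tool_rot: [[0.156, 0.988, -0.0], [0.988, -0.156, -0.0], [-0.0, -0.0, -1.0]]
force: [-0.1, 1.1, -0.2]
width: 0.646
```

Emit:
step_arm(
  series=[0,0,0.1,0,0,0,-0.3,0,0,0.3,0,0,0,-0.3,0,0,0.6,0,0,0,-0.3,0,0,0.9,0,0,0,-0.3,0,0,1,0,0,0,-0.3],
)

```text
time: 17.8
eef_pos: [0.5599, 0.2918, 0.1312]
tool_rot: [[0.156, 0.988, 0.006], [0.988, -0.156, 0.003], [0.004, 0.006, -1.0]]
force: [0.2, -0.3, 1.4]
width: 0.65
```

Emit:
step_arm(
  series=[-0.3,0,0.4,0,0,0,-0.3,-0.6,0,0.8,0,0,0,-0.3,-0.9,0,1,0,0,0,-0.3,-1,0,1,0,0,0,-0.3],
)

```text
time: 18.2
eef_pos: [0.4576, 0.2919, 0.2306]
tool_rot: [[0.155, 0.988, 0.006], [0.988, -0.155, 0.004], [0.005, 0.006, -1.0]]
force: [0.6, -0.2, 0.3]
width: 0.65
```

```bash
python3 - <<'E'
from h import *
s=env.sense();print(s['width'],s['eef_pos'],s['force'],s['time'])
f=grab_frame('scene');save('s12',f);P=cloud(f)
print([(n,round(d['conf'],2),d['location']) for n in ['cooler','cooler_mid','cooler_fins','tray_in','knob_grip'] for d in landmark_of(n,f)[:2]])
f=grab_frame('top');save('t12',f)
print([(n,round(d['conf'],2),d['location']) for n in ['driver','jar','module','drive','adapter','tin'] for d in landmark_of(n,f)[:1]])
w=grab_frame('wrist');save('w12',w)
E
```

```text
0.6496030687724996 [0.4576 0.2919 0.2306] [ 0.5643 -0.2197  0.2563] 18.2
[('cooler', 0.93, [0.5442, 0.1918, 0.006]), ('cooler', 0.66, [0.5291, -0.3357, -0.0044]), ('cooler_mid', 0.89, [0.5644, -0.3188, -0.0017]), ('cooler_mid', 0.76, [0.5502, 0.2327, 0.0077]), ('cooler_fins', 0.77, [0.5571, 0.2945, 0.017]), ('cooler_fins', 0.74, [0.6226, -0.299, 0.0158]), ('tray_in', 0.56, [0.5491, 0.2318, 0.0068]), ('knob_grip', 0.86, [0.3483, -0.366, 0.092]), ('knob_grip', 0.76, [0.5252, -0.1534, 0.0938])]
[('driver', 0.57, [0.4255, -0.143, -0.0014]), ('jar', 0.74, [0.6323, -0.1697, 0.0025]), ('module', 0.77, [0.3781, 0.0054, 0.005]), ('drive', 0.56, [0.7425, 0.1313, -0.0005]), ('adapter', 0.77, [0.7731, -0.0131, 0.0012])]
```

View pics/s12.png

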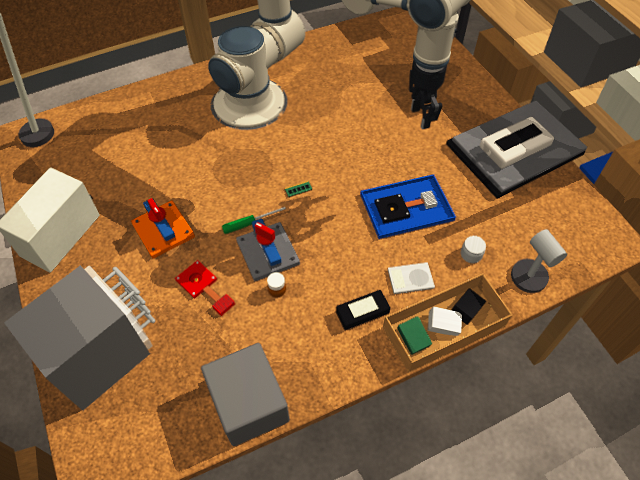

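View pics/t12.png

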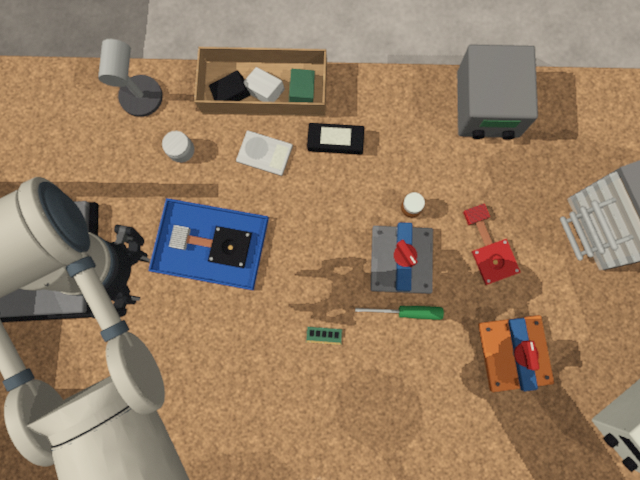

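The cooler lies flat inside the tray (top px 210,244), the press is empty, and the bystanders are unmoved. Handing in.

```bash
python3 -c "
from h import *
print(env.hand_in())"
```

```text
the job is handed in; nothing more can be done
None
```

The cooler is out of the press and lying flat, right way up, inside the blue tray. I handed the job in at about 18 s; no verdict was reported.

- **Knob:** I broke it loose with a firm anticlockwise twist and wound it on in one grasp, without needing to regrasp. The wrist angle read 3.73 rad and the top camera read the bar at 3.71 rad. That puts the foot at about 32.6 mm by calculation, above the 30 mm frame top; I did not measure the foot directly.
- **Cooler:** I drew it out along +y by the fin block with under 2 N of resistance, carried it level, and lowered it until I felt contact before letting go. The frame top measured 16.4 mm against an expected 17 mm, and level. Its midpoint is within about 2 mm of the tray centre.
- **Bystanders:** The driver, jar, drive and adapter read within the detector's accuracy of their starting places. The module read 4.7 mm off, slightly over that, but it looks unmoved in the pictures and the arm never came near it. The detector missed the tin in the last check; it is at the same pixel as in the first picture. The look-alikes were not touched.

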